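# Gauge ball held up in the light of a clip lamp

## Robot

A 6-joint arm with a two-finger parallel gripper is mounted at the origin on a cart in front of the work surface, level with it; the furniture and walls round the work are solid. World frame = base frame: x ahead of the robot, y to its left, z up, the work surface at z = 0. Lengths are in mm, angles in rad, forces in N, time in s.
With the tool pointing down it reaches from about 275 to 750 mm from the base axis. Payload 10.2 kg.
Tool frame: the origin (TCP) lies midway between the tips of the shut fingers; the grasp point (between the pads) lies grip_depth behind it (grip_depth is the distance from the TCP to the grasp point, in mm); z points along the fingers, y is the line along which they close (so a half turn about z gives the same grasp; the last joint's range is limited). The gripper opens to 85 mm and grips with 20 to 120 N. Pads are 22 mm wide; open, the fingers measure 114 mm over their backs; the gripper's body (76 mm by 85 mm) begins 54 mm behind the grasp point. The pads swing forward as they close: fully open they stand 13 mm farther back than shut.
Start: joints at [0.937, 0.313, 1.498, -0, 1.331, -0.223], TCP at [209.668, 481.322, 231.294] pointing down, gripper open.
Joint ranges: [-2.94, 2.94], [-0.97, 2.17], [0.19, 2.56], [-1.23, 4.37], [0.02, 3.11], [-2.88, 2.88]. Speed limits (rad/s): [2.39, 2.39, 3.01, 3.14, 3.14, 3.14].

## Interface

Orientations are given as a unit quaternion [w, x, y, z].
In Python, from rig import * gives the robot as it stands.
- The arm moves only by the tool servo_tool, never from a script. Its argument "commands" is a list of rows, each a list of 3 entries, a list of its own where there are three numbers: the gripper command: -1 is fully open, 1 is shut, values between are in proportion, then the shift along the tool's x, y, z in m, then the turn, a rotation vector about the tool's x, y, z in units of 6 degrees (1.0 is 6 degrees). In form: [[grip, [dx, dy, dz], [ax, ay, az]], ...]. A call has 1 to 10 rows; each row shifts and turns the commanded pose from where the row before left it, along the tool's axes as they then stand; what a row does not reach is not made up. A row lasts 1/12 s, in which the tool goes at most 41.7 mm and 7.16 degrees, less where a joint would pass 70% of its speed; a pose out of reach is approached as far as the arm can. A call is refused whole if a number of a shift passes 0.0417 or a number of a turn 1, either way. A call with a gripper value outside its range is refused whole. The fingers move at their own pace and stop on an object; "squeeze" is the grip in N (left out, the last holds). Time passes only in rows, so rows that do not move let the fingers close. It gives the time, the measured TCP pose, the force, the opening and the grip force at its end, in the units of the state.
- sense(): the state, without advancing time (a new reading comes with each control period).
- capture(name): name is "scene" or "top" or "wrist"; returns a dict with "pixels" (400x640x3 uint8, red, green, blue), "z_map" (400x640 float32, mm along the optical axis (not along the pixel's ray), 0 where there is no reading), "fx", "fy", "cx", "cy" (pixels), "rvec" (rotation vector, rad) and "tvec" (3), from world to camera coordinates, as OpenCV has them; the wrist camera has in their place "T_tool_cam" (4x4, takes a point from camera to tool coordinates, whose origin is the TCP and whose axes are the flange's). Camera axes: x right, y down, z forward; pixel columns grow to the right and rows downward; lengths in mm; the calibration is good to about 2 mm. The wrist camera is an equidistant fisheye: a pixel r from the principal point sees the ray r / f radians off the axis. A picture is of the moment at which its call begins: read the wrist's pose just before it.
- finish_job(): hands the job in; it is judged then, once.
The state is a dict: "time_s": time; "joints": joint angles; "dq": joint speeds; "tau": joint torques, N m; "eef_pos": TCP position; "ee_rot": TCP orientation; "force": force on the tool from outside, world axes, zero at the start; "wrist_torque": the same for the moment, N m; "grip_width": opening from 0.0 (shut) to 1.0 (fully open); "grip_force": force on a finger pad.
Only numpy, scipy, OpenCV 4.12 (cv2) and the standard library are available. Lean on these libraries where they do the work, as an engineer would, in place of code of your own. Each camera call takes 0.05 s, during which the arm holds its last target. There are 200 camera calls.

## Task

Squeeze the clip lamp open and clip it onto the edge of the bench stand's flat upright, in the upper half, so that it grips there by itself and shines straight out over the bench. Then lift the ball dish by its blue grip, keeping it level and the steel ball in the middle, turn it about a quarter turn so that an open side and not a leg of the bail faces the lamp, and finish while holding it still in the beam for inspection, ball level with the lamp and about 11 cm in front of the lens, the dish touching nothing but the gripper. Leave the other things on the bench where they are.

Things in the scene. Friction and masses are not known exactly. Their poses are not given: they have to be found in the camera images.
- lamp_stand: Bench stand, fixed. Grey foot 96 x 76 x 15 mm carrying a flat aluminium upright: 26 mm along the stand's x (-13 to +13), 8 mm along its y (-4 to +4), top at z = 165 mm; a block 40 x 20 mm round its root reaches z = 25 mm. Origin: centre of the foot's underside. The edge that takes the clip faces the stand's own +x, which points out over the free bench.
- upright_edge (a point): Middle of the edge of the upright that takes the clip (x = +13 mm, y = 0 in the stand's frame), 110 mm above the bench; same axes as the stand.
- clip_lamp: Spring clip like a big clothes-peg with a black LED lamp on top, 70 g, lying flat. Origin: on the hinge axis at the underside; z up along the hinge; +x is the way the lamp shines, and the two orange-tipped levers reach that way to x = 50 mm; jaws point to -x, tips at -46 mm. Plates stand from z = 0 to 20 mm. The +y half is rigid with the lamp; the -y half is clip_lever.
- clip_grip (a point): Between the levers, where to squeeze them: x = +36, y = 0, z = 10 mm in the clip's frame. Outer faces here, from +y to -y: about +17 to -22 mm shut (39 mm wide), +17 to -17 biting the upright, 25 mm wide and parallel when fully squeezed.
- clip_jaw (a point): Middle of the jaw pads: x = -34, y = 0, z = 10 mm in the clip's frame; pads from x -46 to -22 mm. Biting the 8 mm upright they are parallel and centred on y = 0. Fully squeezed they open from 14 mm (x -22) to 20 mm (x -46).
- lamp_lens (a point): Centre of the bright lens: x = +10, y = 0, z = 36 mm in the clip's frame, same axes; the beam leaves along +x. The lamp is a 28 mm cylinder along x, from x -16 to +10 mm, top at z = 50 mm; so the upright's edge can enter up to x about -17 mm in the clip's frame; about -22 mm is right.
- clip_lever (a joint): Angle of the sprung half, rad: 0 shut, 0.16 biting the upright, 0.42 fully squeezed, at its stop. The halves stay mirror images about a line through the hinge, turned from the clip's +x about z by half of (angle - 0.16): -0.08 shut, 0.13 squeezed; so squeeze square to that line; the jaws open evenly about it. Full squeeze takes 14 N a lever: grip with 25 N or more; the pads bite with 9 N.
- ball_dish: Shallow round dark steel dish, 93 mm across, 13 mm high, 150 g, with a fixed steel strap bail. Origin: centre of its underside; z up. Inside 3 mm above the underside at the middle, 12.5 mm at the rim. The bail spans along the dish's x, legs 10 mm wide at x = +45 and -45 mm; open sides face +y and -y. x and -x are alike. At the start the bail points along the stand's x within 30 degrees.
- bail_grip (a point): Middle of the blue grip on the bail, 70 mm above the dish's underside: 48 mm long (dish x), 13 mm wide (dish y), from z = 59 to 81 mm. Squeeze it along the dish's y.
- dish_centre (a point): Where the ball's centre is when it lies in the middle of the dish: on the dish's axis, 11 mm above its underside.
- gauge_ball_center (a point): Centre of the loose steel ball, 16 mm across, 17 g, that lies in the dish and rolls freely.
- torch: Bystander: black rubber-sleeved torch, 138 mm long, 50 mm across, lying at the front right, origin under its middle, lying along its y.
- flask: Bystander: clear solvent flask with a maroon cap, 84 mm across, 108 mm high, at the back right, origin under its centre.
- driver: Bystander: precision screwdriver, 142 mm long, 17 mm across, at the front left, origin under its middle, lying along its y.
- pin_vice: Bystander: brass pin vice, 98 mm long, 12 mm across, at the front, origin under its middle, lying along its y.
- marker: Bystander: white paint marker, 142 mm long, 20 mm across, in front of the comparator, origin under its middle, lying along its y.
- gauge_ball: The same ball; its origin turns with it as it rolls, so use gauge_ball_center.

How it is judged (in metres and radians):
On the way, in this order (a step that is already met when the one before it is completed fails the run):
1. the clip lamp grips the upright's edge by itself, in its upper half, level and shining out over the bench, the gripper off it (x of clip_jaw in the frame of lamp_stand between -0.013 and 0.016 m and y of clip_jaw in the frame of lamp_stand between -0.007 and 0.007 m and height (world z) of clip_lamp between 0.07 and 0.15 m and angle between the x axis of clip_lamp and the x axis of lamp_stand, either way round below 0.2 rad and x of lamp_lens in the frame of lamp_stand above 0.03 m and angle between clip_lamp's own z axis and vertical below 0.2 rad and contact force between clip_lamp and lamp_stand above 2 N and contact force between the fingers and clip_lamp below 0.1 N), for 0.3 s.
2. the dish is held by the gripper clear of the bench, level, the ball in its middle (contact force between the fingers and ball_dish above 1 N and angle between ball_dish's own z axis and vertical below 0.12 rad and distance between gauge_ball_center and dish_centre below 0.012 m and height (world z) of ball_dish above 0.03 m), for 0.2 s.
At the end, for the whole second after the job is handed in: Clip biting the upright by itself, 70-150 mm up, level and straight within 0.2 rad, gripper off it. Gripper alone holds the dish still, level within 0.12 rad, bail square to the beam within 0.18 rad, ball within 12 mm of its centre, 70-150 mm from the lens and within 20 mm of the beam axis (all of step 1 and contact force between the fingers and ball_dish above 1 N and angle between ball_dish's own z axis and vertical below 0.12 rad and distance between gauge_ball_center and dish_centre below 0.012 m and x of gauge_ball_center in the frame of lamp_lens between 0.07 and 0.15 m and y of gauge_ball_center in the frame of lamp_lens between -0.02 and 0.02 m and z of gauge_ball_center in the frame of lamp_lens between -0.02 and 0.02 m and angle between the x axis of ball_dish and the x axis of clip_lamp, either way round above 1.39 rad and contact force between ball_dish and clip_lamp below 0.05 N and contact force between ball_dish and lamp_stand below 0.05 N and height (world z) of ball_dish above 0.06 m and linear speed of ball_dish below 0.03 m/s and linear speed of gauge_ball below 0.05 m/s); the arm keeps its last pose, push and grip.
It fails at once if the ball rolls out to the rim or leaves the dish (distance between gauge_ball_center and dish_centre above 0.03 m).
It fails at once if the dish is tipped (angle between ball_dish's own z axis and vertical above 0.3 rad).
It fails at once if a bystander is moved more than 30 mm (distance of any of torch, flask, driver, pin_vice, marker from where it was at the start of the episode above 0.03 m).
It also fails if it takes over 72 s, if anything falls off the work surface, if the arm or the gripper's body presses on something with over 40 N, if the wrist force passes 120 N, or if a joint passes its speed limit or range.

## Working session

There is one attempt and no reset: what is moved stays moved. The work goes in short steps, Python scripts to look and compute and a tool call to move; the robot and the scene stay as the last step left them, time stands still between calls to the robot, and variables do not carry over. Pictures are saved under pics/ and viewed, at most 10 in all, crops included, and the job is handed in when it is done.

Besides the shell and the picture viewer there is one more tool, called as name([rows], argument=value, ...), one row to a line, values as JSON. servo_tool: Moves the arm, as the interface text tells. Its arguments: {"type":"object","properties":{"commands":{"type":"array"},"squeeze":{"type":"number"}},"required":["commands"]}

```bash
ls; mkdir -p pics
cat > h.py <<'E'
from rig import *
import numpy as np, cv2
from scipy.spatial.transform import Rotation as R
def cap(n):
    c=capture(n); return c
def save(c,name): cv2.imwrite('pics/'+name,cv2.cvtColor(c['pixels'],cv2.COLOR_RGB2BGR))
def pts(c):
    """world points from z_map (fixed cams)"""
    h,w=c['z_map'].shape; u,v=np.meshgrid(np.arange(w),np.arange(h)); z=c['z_map']
    P=np.stack([(u-c['cx'])/c['fx']*z,(v-c['cy'])/c['fy']*z,z],-1)
    Rm=cv2.Rodrigues(np.array(c['rvec'],float))[0]; t=np.array(c['tvec'],float).ravel()
    return (P-t)@Rm
E
python3 - <<'E'
from h import *
s=sense(); print(s)
for n in ('scene','top'):
    c=cap(n); save(c,n+'0.png'); np.savez(n+'0.npz',**c); P=pts(c); print(n,c['fx'],c['rvec'],c['tvec'],(c['z_map']>0).mean())
E
```

```text
pics
{'time_s': 0.0, 'joints': array([ 9.36584097e-01,  3.13458955e-01,  1.49845570e+00,  4.53738790e-05,
        1.33098859e+00, -2.23435959e-01]), 'dq': array([-0.00129638, -0.00064338, -0.00011409,  0.0006323 , -0.00053246,
        0.00028442]), 'tau': array([ 7.71974442e-05, -4.12270010e+01, -2.59741151e+01, -1.66824047e-04,
        4.15772956e-03,  3.04943399e-05]), 'eef_pos': array([209.50444934, 481.10456803, 230.72348392]), 'ee_rot': array([-2.92511755e-04,  2.03952399e-01,  9.78980587e-01, -5.86799457e-04]), 'force': array([ 0.02438059,  0.12959191, -0.17138466]), 'wrist_torque': array([-0.00266899, -0.03049139, -0.00877997]), 'grip_force': 0.0, 'grip_width': 1.000618965401841}
scene 371.0625193489991 [ 2.23109889 -0.47411075  0.23437826] [-472.79699225  220.77622373  906.34895555] 0.99589453125
top 399.573012705431 [ 2.11123203 -2.15354785  0.17424387] [ 15.08265385 537.62369071 855.99457642] 0.99598046875
```

View pics/scene0.png

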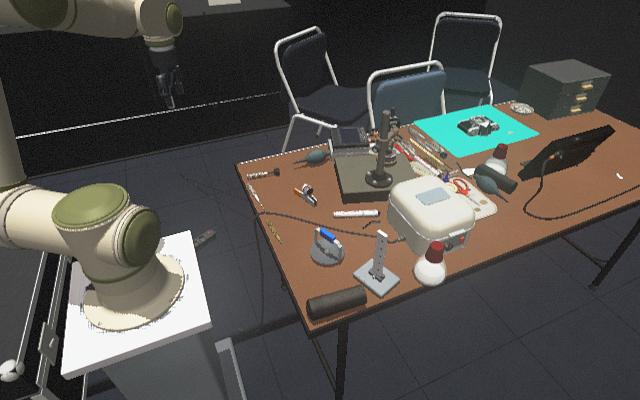

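View pics/top0.png

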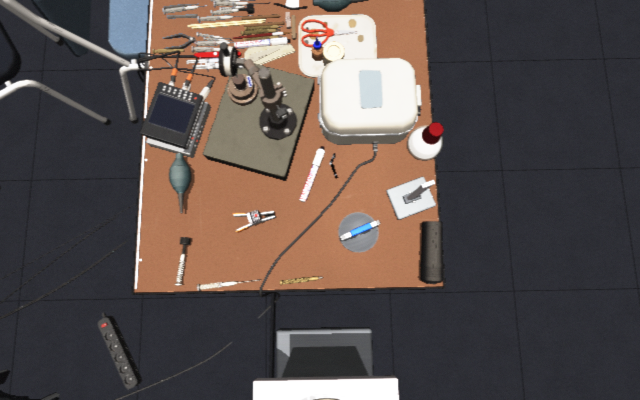

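The scene view shows the clip lamp (307,193), dish with its blue grip (328,238), stand (378,265), torch (338,300) and flask (432,262). In the top view they are at (255,220), (358,232), (412,198), (432,252) and (425,142).

Run:
```python
from h import *
c=dict(np.load('top0.npz')); P=pts(c); I=c['pixels']; s=dict(np.load('scene0.npz')); Q=pts(s); J=s['pixels']
print('table z',np.median(P[240:270,200:300,2]), np.median(P[205:215,340:350],axis=(0,1)))
hsv=cv2.cvtColor(I,cv2.COLOR_RGB2HSV); hs2=cv2.cvtColor(J,cv2.COLOR_RGB2HSV)
def rect(m,X,name):
    p=X[m]; r=cv2.minAreaRect(p[:,:2].astype(np.float32)); print(name,m.sum(),'c',np.round(r[0],1),'sz',np.round(r[1],1),'ang',round(r[2],1),'z',np.round(np.percentile(p[:,2],[5,50,95]),1),'med',np.round(np.median(p,0),1))
    q=p[:,:2]-p[:,:2].mean(0); w,v=np.linalg.eigh(q.T@q); print('   pca ang deg',np.degrees(np.arctan2(v[1,1],v[0,1])))
for X,H,n in ((P,hsv,'top'),(Q,hs2,'scene')):
    m=(H[...,0]>95)&(H[...,0]<125)&(H[...,1]>120)&(H[...,2]>80)&(X[...,0]<600)&(X[...,2]>40)&(X[...,2]<120)
    rect(m,X,n+' blue')
u,v=np.meshgrid(np.arange(640),np.arange(400))
box=lambda a,b,cc,d:(u>=a)&(u<=b)&(v>=cc)&(v<=d)
st=box(380,440,175,222)
for lo,hi in((8,22),(100,150),(150,180)): 
    m=st&(P[...,2]>lo)&(P[...,2]<hi); rect(m,P,f'stand {lo}') if m.sum()>3 else print(lo,m.sum())
m=box(335,382,208,256)&(P[...,2]>2)&(P[...,2]<22); rect(m,P,'dish')
cl=box(228,280,200,240)
for lo,hi in((6,60),(12,28),(30,60)):
    m=cl&(P[...,2]>lo)&(P[...,2]<hi); rect(m,P,f'clip {lo}')
m=box(370,395,225,300)&(Q[...,2]>30)&(Q[...,0]<650)&(Q[...,2]<180)
for lo,hi in((30,60),(60,100),(100,150),(150,180)):
    k=m&(Q[...,2]>lo)&(Q[...,2]<hi); rect(k,Q,f'sc stand {lo}')
def crop(I,a,b,cc,d,k,n): cv2.imwrite('pics/'+n,cv2.cvtColor(cv2.resize(I[cc:d,a:b],None,fx=k,fy=k,interpolation=cv2.INTER_CUBIC),cv2.COLOR_RGB2BGR))
a=cv2.resize(I[195:245,215:295],None,fx=9,fy=9,interpolation=cv2.INTER_CUBIC)
cv2.imwrite('pics/clip0.png',a[...,::-1])
```

```text
table z 0.16697910585206743 [ 5.26679166e+02 -5.43006040e+01  5.15353228e-01]
top blue 135 c [472.5 -83.4] sz [13.5 44.5] ang 22.0 z [76.9 80.4 82.7] med [472.5 -82.6  80.4]
   pca ang deg 112.18184589076219
scene blue 89 c [468.9 -82.4] sz [14.  52.5] ang 22.0 z [66.8 78.3 80.4] med [469.3 -85.9  78.3]
   pca ang deg 110.63984394904197
stand 8 1080 c [ 551.4 -210.8] sz [76.1 96.1] ang 19.7 z [11.8 14.8 17.9] med [ 545.4 -204.4   14.8]
   pca ang deg 102.55943893853615
stand 100 55 c [ 547.4 -210.6] sz [ 7.3 25.4] ang 1.8 z [103.8 126.3 148.5] med [ 547.5 -200.3  126.3]
   pca ang deg 98.07419164013625
stand 150 69 c [ 551.  -210.2] sz [ 8. 26.] ang 19.2 z [154.3 164.8 167.2] med [ 550.2 -210.1  164.8]
   pca ang deg 109.16457358659423
dish 1154 c [474.  -86.5] sz [110.6 112.6] ang 88.6 z [ 2.5  8.6 14.2] med [470.6 -85.1   8.6]
   pca ang deg -157.10479305815548
clip 6 353 c [510.1 154.1] sz [42.9 91.8] ang 12.2 z [ 9.9 21.1 49.6] med [510.5 150.1  21.1]
   pca ang deg 101.69545611301656
clip 12 181 c [510.1 154.1] sz [42.9 91.8] ang 12.2 z [13.8 19.4 22.1] med [514.8 141.3  19.4]
   pca ang deg 101.13956339040027
clip 30 145 c [509.7 151.4] sz [26.9 25.9] ang 16.7 z [36.3 46.7 50.8] med [507.9 150.4  46.7]
   pca ang deg 130.1938428960631
sc stand 30 83 c [ 545.8 -212.6] sz [ 7.  27.5] ang 29.2 z [32.2 45.6 58.3] med [ 546.1 -214.3   45.6]
   pca ang deg 113.24158720992725
sc stand 60 119 c [ 546.2 -213.1] sz [ 9.6 26.5] ang 32.7 z [61.2 79.8 97.9] med [ 546.6 -214.5   79.8]
   pca ang deg 114.73659329016165
sc stand 100 164 c [ 546.  -212.9] sz [ 9.1 26.3] ang 34.7 z [103.  125.6 147.1] med [ 546.3 -214.4  125.6]
   pca ang deg 114.85598353537632
sc stand 150 75 c [ 548.8 -211.7] sz [ 8.8 25.7] ang 19.9 z [150.6 160.9 164.5] med [ 547.4 -213.5  160.9]
   pca ang deg 112.75463786746931
```

View pics/clip0.png

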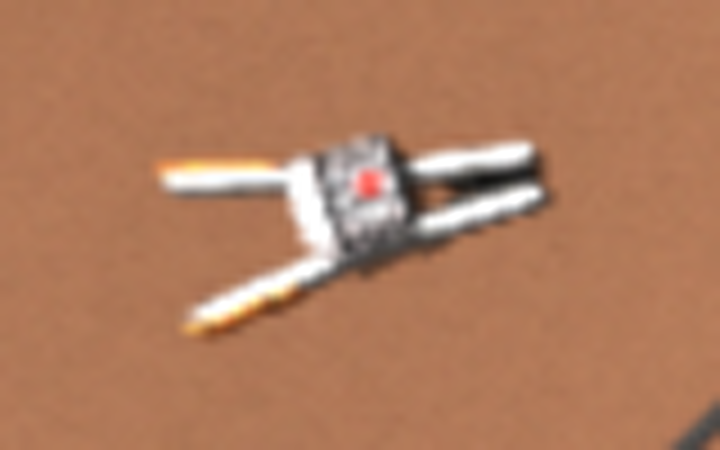

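The crop shows the clip with its jaws to the right (≈540,172), levers to the left with orange outer faces (tips ≈165,175 and 190,325), and a bright lens at (300,200). So the lamp shines toward world +y: yaw about 107°, with the shut clip's centreline at about 102.3°. The stand's +x is at about 109.5°, and the dish bail at about 112°.

```bash
cat >> h.py <<'E'
def tool():
    s=sense(); q=s['ee_rot']; return np.array(s['eef_pos']),R.from_quat([q[1],q[2],q[3],q[0]]),s
def plan(xyz,yaw_y):
    """print level+turn rotvec (units of 6deg, tool axes) and the shift in tool axes (mm) after that turn"""
    p,r,s=tool(); a=np.radians(yaw_y)
    y=np.array([np.cos(a),np.sin(a),0]); z=np.array([0,0,-1.]); x=np.cross(y,z)
    r2=R.from_matrix(np.stack([x,y,z],1)); rv=(r.inv()*r2).as_rotvec(degrees=True)/6
    print('at',p.round(1),'yaw_y',np.degrees(np.arctan2(*r.as_matrix()[[1,0],1])).round(2),'| turn units',rv.round(2),'| shift mm',r2.inv().apply(np.array(xyz)-p).round(1))
E
python3 - <<'E'
import rig; from h import *
print([x for x in dir(rig) if not x.startswith('_')], getattr(rig,'grip_depth',None))
plan([501.8,188.5,140],12.3)
c=cap('wrist'); print({k:(v if not hasattr(v,'shape') or v.size<20 else v.shape) for k,v in c.items()})
E
```

```text
['PlanningError', 'capture', 'finish_job', 'grip_depth', 'sense'] 18.700000000000003
at [209.5 481.1 230.8] yaw_y 66.46 | turn units [-0.01  0.    9.03] | shift mm [-348.2  223.2   90.8]
{'pixels': (400, 640, 3), 'z_map': (400, 640), 'fx': 309.70691628693146, 'fy': 309.70691628693146, 'cx': 317.5306294263076, 'cy': 201.21324547638872, 'T_tool_cam': array([[-2.66353785e-04, -9.59798473e-01, -2.80689900e-01,
         7.20773483e+01],
       [ 9.99999960e-01, -2.28753161e-04, -1.66720783e-04,
        -7.22100548e-01],
       [ 9.58096508e-05, -2.80689933e-01,  9.59798496e-01,
        -1.42322348e+02],
       [ 0.00000000e+00,  0.00000000e+00,  0.00000000e+00,
         1.00000000e+00]])}
```

servo_tool([
  [-1, [0, 0, 0], [0, 0, 1]],
  [-1, [0, 0, 0], [0, 0, 1]],
  [-1, [0, 0, 0], [0, 0, 1]],
  [-1, [0, 0, 0], [0, 0, 1]],
  [-1, [0, 0, 0], [0, 0, 1]],
  [-1, [0, 0, 0], [0, 0, 1]],
  [-1, [0, 0, 0], [0, 0, 1]],
  [-1, [0, 0, 0], [0, 0, 1]],
  [-1, [0, 0, 0], [0, 0, 1]],
])

```text
time_s: 0.9
eef_pos: [209.6, 481.2, 231.0]
ee_rot: [0.0, 0.628, 0.778, -0.0]
force: [0.5, -0.2, 0.8]
grip_width: 1.002
grip_force: 0.0
```

servo_tool([
  [-1, [-0.0316, 0.0203, 0.0082], [0, 0, 0]],
  [-1, [-0.0316, 0.0203, 0.0082], [0, 0, 0]],
  [-1, [-0.0316, 0.0203, 0.0082], [0, 0, 0]],
  [-1, [-0.0316, 0.0203, 0.0082], [0, 0, 0]],
  [-1, [-0.0316, 0.0203, 0.0082], [0, 0, 0]],
  [-1, [-0.0316, 0.0203, 0.0082], [0, 0, 0]],
  [-1, [-0.0316, 0.0203, 0.0082], [0, 0, 0]],
  [-1, [-0.0316, 0.0203, 0.0082], [0, 0, 0]],
  [-1, [-0.0316, 0.0203, 0.0082], [0, 0, 0]],
  [-1, [-0.0316, 0.0203, 0.0082], [0, 0, 0]],
])

```text
time_s: 1.73
eef_pos: [477.1, 215.0, 148.8]
ee_rot: [-0.0, 0.626, 0.78, -0.0]
force: [0.4, 1.6, 0.3]
grip_width: 0.999
grip_force: 0.0
```

servo_tool([
  [-1, [-0.03, 0.019, 0.008], [0, 0, 0]],
  [-1, [0, 0, 0], [0, 0, 0]],
  [-1, [0, 0, 0], [0, 0, 0]],
  [-1, [0, 0, 0], [0, 0, 0]],
])

```text
time_s: 2.07
eef_pos: [500.7, 191.6, 141.2]
ee_rot: [-0.0, 0.626, 0.78, -0.0]
force: [-0.9, -0.2, -0.2]
grip_width: 1.003
grip_force: 0.0
```

```bash
cat >> h.py <<'E'
def wrist(name=None):
    p,r,s=tool(); c=capture('wrist')
    h,w=c['z_map'].shape; u,v=np.meshgrid(np.arange(w),np.arange(h))
    a=(u-c['cx'])/c['fx']; b=(v-c['cy'])/c['fy']; t=np.hypot(a,b)+1e-9
    z=c['z_map']; k=np.tan(t)/t
    P=np.stack([a*k*z,b*k*z,z],-1); T=c['T_tool_cam']
    W=r.apply((P@T[:3,:3].T+T[:3,3]).reshape(-1,3)).reshape(P.shape)+p
    if name: save(c,name)
    return c,W
def rect(m,X,name):
    p=X[m]
    if len(p)<4: print(name,len(p)); return
    r=cv2.minAreaRect(p[:,:2].astype(np.float32)); print(name,m.sum(),'c',np.round(r[0],1),'sz',np.round(r[1],1),'ang',round(r[2],1),'z',np.round(np.percentile(p[:,2],[5,50,95]),1),'med',np.round(np.median(p,0),1))
E
python3 - <<'E'
from h import *
c,W=wrist('w1.png'); np.savez('w1.npz',W=W,I=c['pixels'])
print(sense()['eef_pos'])
plan([501.8,188.5,140],12.3)
m=(abs(W[...,0]-508)<60)&(abs(W[...,1]-155)<70)
for lo,hi in((6,60),(14,23),(34,60)): rect(m&(W[...,2]>lo)&(W[...,2]<hi),W,lo)
H=cv2.cvtColor(c['pixels'],cv2.COLOR_RGB2HSV)
o=m&(H[...,0]>10)&(H[...,0]<24)&(H[...,1]>170)&(H[...,2]>170)&(W[...,2]>4); rect(o,W,'orange')
q=(W[...,2]>14)&(W[...,2]<23)&m
O=np.array([509.5,153.3]); d=np.array([-.213,.977])
for s in range(-46,52,6):
    k=q&(abs((W[...,:2]-O)@d-s)<1.5); n=(W[k][:,:2]-O)@np.array([-d[1],d[0]])
    if len(n)>1: print(s,len(n),n.min().round(1),n.max().round(1))
E
```

```text
[500.51421887 192.07064403 141.38648382]
at [500.5 192.1 141.4] yaw_y 12.51 | turn units [-0.   -0.    0.04] | shift mm [-3.8  0.5  1.4]
6 1990 c [508.3 156.1] sz [43.7 93.6] ang 11.6 z [11.  33.  49.3] med [510.  161.8  33. ]
14 770 c [508.5 156.1] sz [43.3 93.6] ang 11.6 z [16.4 19.5 20.7] med [515.2 177.2  19.5]
34 983 c [509.  153.4] sz [28.3 26.5] ang 14.7 z [37.  46.4 49.8] med [508.5 155.7  46.4]
orange 92 c [501.7 187.9] sz [43.  27.4] ang 10.5 z [18.7 19.6 21. ] med [488.4 187.9  19.6]
-40 41 -5.9 8.7
-34 37 -5.8 8.7
-28 31 -7.7 8.6
8 13 -11.8 12.1
14 34 -12.6 12.9
20 35 -15.1 14.6
26 40 -16.8 17.3
32 47 -18.4 18.9
38 45 -19.3 19.7
44 47 -20.9 20.6
50 19 -21.8 21.4
```

View pics/w1.png

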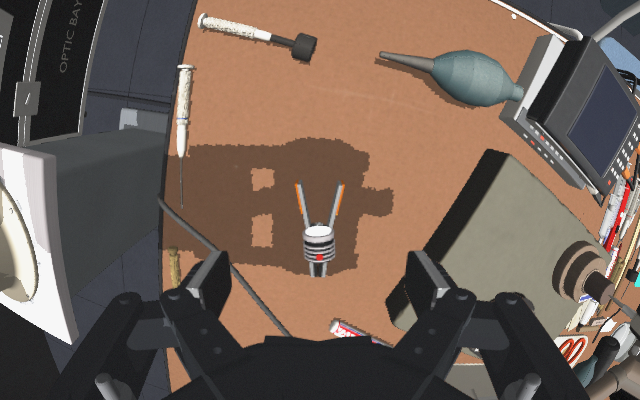

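The wrist view shows the clip centred between the fingers: levers at (299,200) and (341,200), lamp at (319,245), jaws at (317,270). Measured lever faces are ±20 mm about my line, so I descend and squeeze.

servo_tool([
  [-1, [-0.0035, 0.0005, 0.0], [0, 0, 0]],
  [-1, [0, 0, 0.02], [0, 0, 0]],
  [-1, [0, 0, 0.02], [0, 0, 0]],
  [-1, [0, 0, 0.02], [0, 0, 0]],
  [-1, [0, 0, 0.02], [0, 0, 0]],
  [-1, [0, 0, 0.02], [0, 0, 0]],
  [-1, [0, 0, 0.02], [0, 0, 0]],
  [-1, [0, 0, 0.011], [0, 0, 0]],
  [-1, [0, 0, 0.006], [0, 0, 0]],
  [-1, [0, 0, 0.001], [0, 0, 0]],
])

```text
time_s: 2.95
eef_pos: [502.0, 188.3, 2.9]
ee_rot: [-0.0, 0.626, 0.78, -0.0]
force: [0.2, -0.8, 0.7]
grip_width: 0.997
grip_force: 0.0
```

servo_tool([
  [0.0, [0, 0, 0], [0, 0, 0]],
  [0.1, [0, 0, 0], [0, 0, 0]],
  [1, [0, 0, 0], [0, 0, 0]],
  [1, [0, 0, 0], [0, 0, 0]],
  [1, [0, 0, 0], [0, 0, 0]],
  [1, [0, 0, 0], [0, 0, 0]],
  [1, [0, 0, 0], [0, 0, 0]],
  [1, [0, 0, 0], [0, 0, 0]],
], squeeze=40)

```text
time_s: 3.62
eef_pos: [503.1, 188.3, 4.6]
ee_rot: [0.001, 0.626, 0.78, 0.001]
force: [-1.3, -0.5, 8.7]
grip_width: 0.269
grip_force: 39.7
```

Run:
```python
from h import *
s=sense(); print(s['grip_width']*85,s['grip_force'],s['force'],s['eef_pos'])
c,W=wrist('w2.png')
m=(abs(W[...,0]-508)<60)&(W[...,1]>100)&(W[...,1]<215)
for lo,hi in((6,60),(14,23),(34,60)): rect(m&(W[...,2]>lo)&(W[...,2]<hi),W,lo)
plan([501.8,188.5,2],12.3)
```

```text
22.866210941343585 39.69873905181885 [-1.25738879 -0.53881983  8.68138712] [503.09788275 188.28594005   4.62759207]
6 9888 c [504.9 175. ] sz [92.9 56.9] ang 13.2 z [13.  38.9 59.4] med [506.8 193.1  38.9]
14 2327 c [502.6 179.4] sz [50.  48.3] ang 7.4 z [15.  19.4 21.6] med [506.1 188.7  19.4]
34 5525 c [503.5 181.3] sz [92.9 42.3] ang 12.5 z [36.  53.4 59.7] med [504.2 195.1  53.4]
at [503.1 188.3   4.6] yaw_y 12.46 | turn units [0.02 0.   0.03] | shift mm [ 0.5 -1.2  2.6]
```

View pics/w2.png

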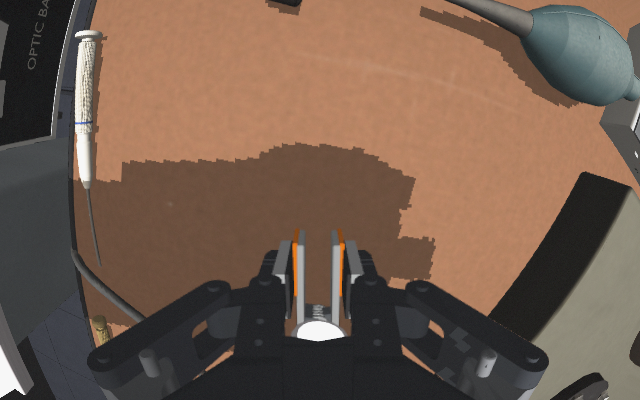

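servo_tool([
  [1, [0, 0, -0.004], [0, 0, 0]],
  [1, [0, 0, -0.01], [0, 0, 0]],
  [1, [0, 0, -0.02], [0, 0, 0]],
  [1, [0, 0, -0.02], [0, 0, 0]],
  [1, [0, 0, -0.02], [0, 0, 0]],
  [1, [0, 0, -0.02], [0, 0, -0.59]],
  [1, [0, 0, -0.018], [0, 0, -0.58]],
  [1, [0, 0, -0.01], [0, 0, 0]],
  [1, [0, 0, -0.004], [0, 0, 0]],
  [1, [0, 0, 0], [0, 0, 0]],
])

```text
time_s: 4.5
eef_pos: [502.5, 188.1, 129.9]
ee_rot: [0.0, 0.578, 0.816, 0.0]
force: [-0.4, 0.4, -1.7]
grip_width: 0.269
grip_force: 39.4
```

Run:
```python
from h import *
s=sense(); print(s['grip_width']*85,s['grip_force'],s['force'],s['eef_pos'])
plan([506.7,-87,125],19.5)
```

```text
22.84189149420409 39.42819893360138 [-0.39832641  0.38854565 -1.69905408] [502.49558398 188.0890226  129.93019846]
at [502.5 188.1 129.9] yaw_y 19.39 | turn units [ 0.01  0.   -0.02] | shift mm [-260.7  -87.9    4.9]
```

servo_tool([
  [1, [-0.015, -0.005, 0.0005], [0, 0, 0]],
  [1, [-0.025, -0.0085, 0.0005], [0, 0, 0]],
  [1, [-0.03, -0.01, 0.0005], [0, 0, 0]],
  [1, [-0.03, -0.01, 0.0005], [0, 0, 0]],
  [1, [-0.03, -0.01, 0.0005], [0, 0, 0]],
  [1, [-0.03, -0.01, 0.0005], [0, 0, 0]],
  [1, [-0.03, -0.01, 0.0005], [0, 0, 0]],
  [1, [-0.03, -0.01, 0.0005], [0, 0, 0]],
  [1, [-0.025, -0.009, 0.0005], [0, 0, 0]],
  [1, [-0.0155, -0.005, 0.0005], [0, 0, 0]],
])

```text
time_s: 5.33
eef_pos: [506.0, -89.1, 123.1]
ee_rot: [-0.001, 0.579, 0.816, -0.0]
force: [0.5, 0.1, -0.7]
grip_width: 0.267
grip_force: 39.4
```

servo_tool([
  [1, [0, 0, 0], [0, 0, 0]],
  [1, [0, 0, 0], [0, 0, 0]],
  [1, [0, 0, 0], [0, 0, 0]],
])

```text
time_s: 5.58
eef_pos: [506.3, -85.9, 123.6]
ee_rot: [-0.001, 0.577, 0.816, -0.0]
force: [0.2, -0.5, -0.4]
grip_width: 0.266
grip_force: 39.4
```

Run:
```python
from h import *
plan([506.7,-87,110],19.5); p,r,s=tool()
c,W=wrist('w3.png'); np.savez('w3.npz',W=W,I=c['pixels'])
m=(abs(W[...,0]-550)<40)&(W[...,1]<-170)&(W[...,1]>-250)
for lo,hi in((155,175),(120,150),(90,120)): rect(m&(W[...,2]>lo)&(W[...,2]<hi),W,('wrist stand',lo))
# clip in the tool frame
T=(W-p)@r.as_matrix(); q=(abs(T[...,1])<40)&(T[...,2]<8)
for s in range(-84,20,6):
    k=q&(abs(T[...,0]-s)<1.5)&(T[...,2]>-30); n=T[k]
    if len(n)>2: print(s,len(n),n[:,1].min().round(1),n[:,1].max().round(1),'z',np.percentile(n[:,2],[5,50,95]).round(1))
t=capture('top'); P=pts(t); 
d=np.array([np.cos(np.radians(109.5)),np.sin(np.radians(109.5))]);O=np.array([550.5,-210.5])
X=(P[...,:2]-O)@d; Y=(P[...,:2]-O)@np.array([-d[1],d[0]]); Z=P[...,2]
for nm,k in (('upright top',(abs(X)<25)&(abs(Y)<20)&(Z>155)&(Z<175)),('clip',(X>20)&(X<125)&(abs(Y)<30)&(Z>110)&(Z<152))):
    print(nm,k.sum(),X[k].min().round(1),X[k].max().round(1),Y[k].min().round(1),Y[k].max().round(1),np.percentile(Z[k],[5,50,95]).round(1))
for a in range(40,110,5):
    k=(abs(X-a)<2.5)&(abs(Y)<30)&(Z>110)&(Z<152)
    if k.sum()>2: print(a,k.sum(),Y[k].min().round(1),Y[k].max().round(1),np.percentile(Z[k],[5,50,95]).round(0))
cv2.imwrite('pics/t3.png',cv2.resize(t['pixels'][150:260,330:450],None,fx=5,fy=5,interpolation=cv2.INTER_CUBIC)[...,::-1])
```

```text
at [506.3 -85.9 123.6] yaw_y 19.46 | turn units [-0.01 -0.01 -0.01] | shift mm [-1.2 -0.  13.6]
('wrist stand', 155) 0
('wrist stand', 120) 0
('wrist stand', 90) 0
-30 456 -11.6 12.6 z [-14.9  -7.1   0.1]
-24 257 -13.0 9.3 z [-29.3 -23.  -11.6]
-18 89 -11.2 9.7 z [-15.6 -14.7   1.9]
-12 115 -12.6 10.5 z [-16.9 -14.8   0.4]
-6 155 -12.6 10.5 z [-24.5 -14.9  -0.6]
0 175 -12.5 10.3 z [-28.9 -15.1  -5.9]
6 746 -26.2 23.9 z [-28.6 -17.6  -8.1]
12 955 -19.4 17.2 z [-28.9 -15.2  -2.9]Traceback (most recent call last):
  File "<stdin>", line 15, in <module>
    return umr_minimum(a, axis, None, out, keepdims, initial, where)
ValueError: zero-size array to reduction operation minimum which has no identity
```

View pics/w3.png

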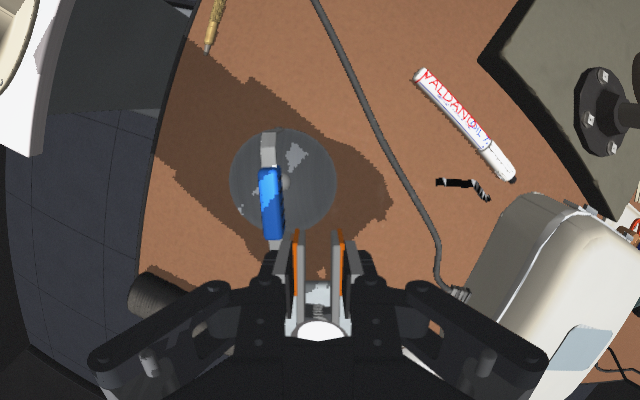

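The wrist view shows the clip held level (levers at 295 and 340, lamp at (318,325)). The dish is below at (283,180), and the upright is hidden behind the gripper body. I check the fixed cameras for the upright and jaws.

Run:
```python
from h import *
t=capture('top'); s=capture('scene'); np.savez('top3.npz',**t); np.savez('scene3.npz',**s)
a=cv2.resize(t['pixels'][160:245,360:460],None,fx=4,fy=4,interpolation=cv2.INTER_CUBIC); b=cv2.resize(s['pixels'][200:300,330:430],None,fx=4,fy=4,interpolation=cv2.INTER_CUBIC)
a=cv2.copyMakeBorder(a,0,60,0,0,cv2.BORDER_CONSTANT); cv2.imwrite('pics/b3.png',np.hstack([a,b])[...,::-1])
```

```text
(no output)
```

View pics/b3.png

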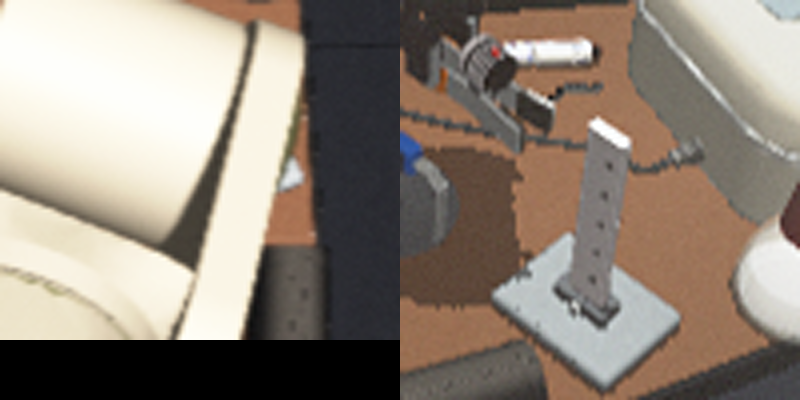

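The scene crop (right half) shows the open jaws at (520,120) and the upright with its bright top at (610,135). The arm blocks the top view. Both parts are in one view, so I compare them in that camera's depth.

Run:
```python
from h import *
c=dict(np.load('scene3.npz')); c0=dict(np.load('scene0.npz')); 
d=np.array([np.cos(np.radians(109.5)),np.sin(np.radians(109.5))]);O=np.array([550.5,-210.5])
def fr(c):
    P=pts(c); return (P[...,:2]-O)@d,(P[...,:2]-O)@np.array([-d[1],d[0]]),P[...,2]
X,Y,Z=fr(c)
u,v=np.meshgrid(np.arange(640),np.arange(400))
for a,nm in ((c0,'0'),(c,'3')):
    x,y,z=fr(a); g=a['pixels'].mean(-1)
    k=(u>374)&(u<392)&(v>226)&(v<242)&(z>158)&(z<170)&(g>170)
    print('top',k.sum(),x[k].min().round(1),x[k].max().round(1),y[k].min().round(1),y[k].max().round(1),'mean',x[k].mean().round(1),y[k].mean().round(1),z[k].mean().round(1))
    for lo in (60,85,110,135):
        k=(abs(x)<22)&(abs(y)<12)&(z>lo)&(z<lo+20); yy=y[k]; f=np.polyfit(x[k],yy,1)
        print(lo,k.sum(),'x',np.percentile(x[k],[2,98]).round(1),'y med',np.median(yy).round(1),'slope deg',np.degrees(f[0]).round(1))
# jaw points
k=(X>35)&(X<115)&(abs(Y)<35)&(Z>112)&(Z<150)
for a in range(36,110,4):
    q=k&(abs(X-a)<2)
    if q.sum()>1: print(a,q.sum(),'y',Y[q].min().round(1),Y[q].max().round(1),'z',Z[q].min().round(1),Z[q].max().round(1))
p,r,s=tool(); print('tcp in stand',(p[:2]-O)@d,(p[:2]-O)@np.array([-d[1],d[0]]),p[2])
```

```text
top 29 -12.4 12.1 -2.4 5.5 mean -0.3 1.6 163.3
60 60 x [-12.8  11.6] y med 4.9 slope deg 5.8
85 60 x [-13.7  11.8] y med 4.9 slope deg 4.9
110 67 x [-12.7  11.9] y med 5.1 slope deg 6.1
135 68 x [-13.3  12.2] y med 5.1 slope deg 4.6
top 28 -12.1 10.9 -3.3 4.9 mean -0.2 1.3 162.9
60 56 x [-12.9  12.2] y med 5.0 slope deg 6.2
85 63 x [-13.3  11. ] y med 5.0 slope deg 5.2
110 63 x [-13.   12.4] y med 5.1 slope deg 3.4
135 65 x [-13.2  11.4] y med 5.0 slope deg 4.8
52 31 y -14.6 20.0 z 119.6 138.3
56 21 y -12.7 19.6 z 118.3 138.0
60 22 y -12.8 18.7 z 119.0 138.7
64 24 y -13.1 17.8 z 117.9 139.2
68 18 y -9.7 17.2 z 119.7 138.2
72 22 y -11.5 17.8 z 120.3 138.0
76 14 y -9.4 16.7 z 121.6 140.0
80 28 y -9.2 16.7 z 121.3 149.7
84 24 y -8.0 15.7 z 118.1 149.9
88 16 y -8.0 15.7 z 119.4 148.7
92 14 y -6.9 15.6 z 119.9 142.0
96 8 y 12.2 14.9 z 123.2 149.5
100 11 y 11.0 14.4 z 119.3 147.9
104 9 y 9.7 14.1 z 118.6 149.9
108 8 y 11.1 14.0 z 122.1 139.0
tcp in stand 132.14051930164072 -0.3335809495770561 124.20193363260464
```

servo_tool([
  [1, [0, 0.0013, 0.004], [0, 0, 0]],
  [1, [0, 0, 0.005], [0, 0, 0]],
  [1, [0, 0, 0.005], [0, 0, 0]],
  [1, [-0.005, 0, 0], [0, 0, 0]],
  [1, [-0.008, 0, 0], [0, 0, 0]],
  [1, [-0.008, 0, 0], [0, 0, 0]],
  [1, [-0.008, 0, 0], [0, 0, 0]],
  [1, [-0.004, 0, 0], [0, 0, 0]],
  [1, [0, 0, 0], [0, 0, 0]],
  [1, [0, 0, 0], [0, 0, 0]],
])

```text
time_s: 6.62
eef_pos: [519.0, -117.7, 110.3]
ee_rot: [-0.0, 0.578, 0.816, 0.0]
force: [-0.9, -0.3, -1.2]
grip_width: 0.265
grip_force: 39.4
```

```bash
cat >> h.py <<'E'
d=np.array([np.cos(np.radians(109.5)),np.sin(np.radians(109.5))]);O=np.array([550.5,-210.5])
def fr(c):
    P=pts(c); return (P[...,:2]-O)@d,(P[...,:2]-O)@np.array([-d[1],d[0]]),P[...,2]
def clipcheck(tag,x0,x1,zlo):
    c=capture('scene'); np.savez(tag+'.npz',**c); X,Y,Z=fr(c)
    for a in range(x0,x1,4):
        q=(abs(X-a)<2)&(abs(Y)<35)&(Z>zlo)&(Z<zlo+22)
        if q.sum()>1: print(a,q.sum(),'y',Y[q].min().round(1),Y[q].max().round(1),'z',Z[q].min().round(1),Z[q].max().round(1))
    p,r,s=tool(); print('tcp in stand',(p[:2]-O)@d,(p[:2]-O)@np.array([-d[1],d[0]]),p[2],'force',s['force'].round(1),s['grip_force'],s['grip_width']*85)
    return c
E
python3 - <<'E'
from h import *
c=clipcheck('s4',-16,80,105)
b=cv2.resize(c['pixels'][200:300,330:430],None,fx=5,fy=5,interpolation=cv2.INTER_CUBIC); cv2.imwrite('pics/s4.png',b[...,::-1])
E
```

```text
-12 17 y -1.3 6.5 z 107.2 126.3
-8 10 y 4.7 6.1 z 106.6 126.0
-4 9 y 4.1 6.8 z 106.2 125.6
0 9 y 4.7 5.8 z 105.2 124.7
4 11 y 4.3 6.7 z 105.1 126.5
8 10 y 3.2 6.7 z 105.6 125.5
12 6 y 4.9 5.4 z 108.3 125.9
16 3 y 14.4 18.2 z 114.3 123.5
20 17 y 11.4 19.6 z 105.5 123.6
24 19 y -12.3 18.2 z 105.2 124.5
28 20 y -13.8 17.1 z 108.4 125.5
32 23 y -11.7 17.2 z 105.6 124.9
36 20 y -11.8 16.2 z 105.3 124.4
40 19 y -11.0 15.9 z 106.0 123.4
44 17 y -11.1 15.4 z 106.6 125.3
48 20 y -10.2 14.8 z 106.3 123.6
52 14 y -8.4 13.7 z 105.4 124.2
56 14 y -7.3 13.4 z 105.1 125.9
60 9 y 11.8 14.0 z 107.4 125.8
64 6 y 10.9 13.0 z 106.5 122.8
68 8 y 9.9 12.7 z 107.6 124.3
72 10 y 8.4 13.5 z 106.2 124.9
76 7 y 9.7 12.3 z 108.3 123.9
tcp in stand 98.36696883118476 -1.3137387732585282 110.27643890844251 force [ 0.  -0.2 -0.5] 39.43026065826416 22.63603321159628
```

View pics/s4.png

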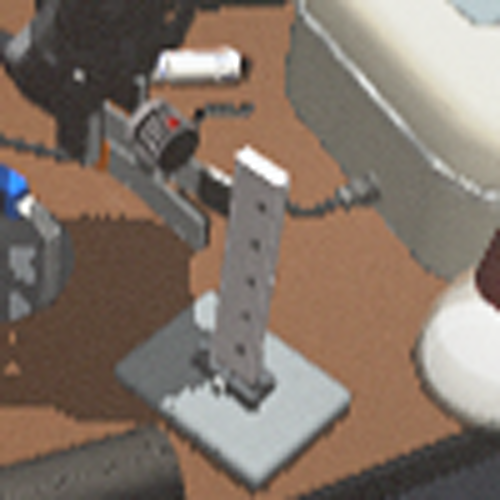

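The crop shows the open jaws (205,190–240) just short of the upright's edge (230,220), straddling it with a slight offset toward the near side. I shift 1.5 mm and slide on.

servo_tool([
  [1, [0, 0.0015, 0], [0, 0, 0]],
  [1, [-0.004, 0, 0], [0, 0, 0]],
  [1, [-0.004, 0, 0], [0, 0, 0]],
  [1, [-0.004, 0, 0], [0, 0, 0]],
  [1, [-0.004, 0, 0], [0, 0, 0]],
  [1, [-0.004, 0, 0], [0, 0, 0]],
  [1, [-0.004, 0, 0], [0, 0, 0]],
  [1, [-0.0035, 0, 0], [0, 0, 0]],
  [1, [0, 0, 0], [0, 0, 0]],
  [1, [0, 0, 0], [0, 0, 0]],
])

```text
time_s: 7.5
eef_pos: [529.5, -142.9, 110.2]
ee_rot: [-0.0, 0.577, 0.816, 0.0]
force: [-0.2, 0.1, -0.7]
grip_width: 0.266
grip_force: 39.4
```

Run:
```python
from h import *
c=clipcheck('s5',-24,60,105)
```

```text
-12 22 y -9.9 15.3 z 107.4 125.9
-8 36 y -15.9 17.5 z 105.4 124.6
-4 19 y -16.0 16.8 z 105.1 125.5
0 11 y 4.0 16.5 z 105.0 126.1
4 16 y 3.3 15.3 z 105.1 125.4
8 14 y 5.2 15.4 z 105.6 126.1
12 12 y 4.4 14.8 z 108.4 125.5
16 11 y 10.1 14.0 z 105.3 125.1
20 6 y 11.1 13.9 z 105.7 122.6
24 14 y -9.5 12.8 z 106.1 126.5
28 14 y -10.0 13.2 z 106.9 125.4
32 7 y -7.7 12.4 z 105.2 123.0
36 9 y 9.6 11.7 z 106.2 125.8
40 6 y 9.5 11.2 z 107.1 122.8
44 10 y 7.4 10.6 z 106.1 123.1
48 10 y 5.6 11.1 z 108.4 122.1
52 11 y -7.0 11.6 z 106.7 123.8
56 12 y -6.7 13.2 z 108.0 124.6
tcp in stand 70.85952923934406 -2.80489813984139 110.23756669954847 force [-0.3  0.  -1.1] 39.43013548851013 22.55447252936161
```

servo_tool([
  [0.4, [0, 0, 0], [0, 0, 0]],
  [0.35, [0, 0, 0], [0, 0, 0]],
  [0.3, [0, 0, 0], [0, 0, 0]],
  [0.25, [0, 0, 0], [0, 0, 0]],
  [0.2, [0, 0, 0], [0, 0, 0]],
  [0.1, [0, 0, 0], [0, 0, 0]],
  [0.0, [0, 0, 0], [0, 0, 0]],
  [-0.3, [0, 0, 0], [0, 0, 0]],
  [-0.3, [0, 0, 0], [0, 0, 0]],
  [-0.3, [0, 0, 0], [0, 0, 0]],
])

```text
time_s: 8.38
eef_pos: [529.7, -142.7, 110.4]
ee_rot: [0.0, 0.577, 0.817, 0.0]
force: [-0.8, -0.4, 0.0]
grip_width: 0.649
grip_force: 0.0
```

Run:
```python
from h import *
c=clipcheck('s6',-24,70,105)
```

```text
-12 20 y -2.6 7.5 z 105.4 126.1
-8 18 y -7.1 12.9 z 109.5 124.2
-4 14 y 5.1 13.3 z 106.3 124.4
0 15 y 4.2 13.3 z 105.1 124.9
4 11 y 4.9 13.6 z 105.4 125.8
8 12 y 3.9 13.0 z 107.1 125.1
12 11 y 3.5 13.1 z 105.6 124.8
16 9 y 7.9 13.2 z 108.2 123.1
20 10 y -5.0 12.8 z 106.7 122.7
24 20 y -7.0 14.9 z 107.5 123.6
28 10 y -7.7 13.2 z 106.9 124.6
32 13 y -8.3 13.2 z 105.2 125.1
36 9 y 10.3 13.1 z 106.1 126.5
40 12 y 10.4 15.2 z 106.4 124.2
44 7 y 12.1 15.0 z 106.8 125.4
48 9 y 12.8 15.3 z 107.4 124.2
52 10 y 9.9 15.2 z 106.4 123.7
56 12 y 11.7 16.4 z 105.2 125.5
60 23 y -34.5 33.8 z 105.2 126.2
64 25 y -29.5 34.8 z 107.4 126.9
68 14 y -28.8 32.3 z 108.6 126.8
tcp in stand 70.83015926102756 -2.946473209210287 110.3354749240737 force [ 0.4  0.4 -0.4] 0.0 54.945180676791594
```

servo_tool([
  [-0.3, [0, 0, -0.005], [0, 0, 0]],
  [-0.3, [0, 0, -0.01], [0, 0, 0]],
  [-0.3, [0, 0, -0.02], [0, 0, 0]],
  [-0.3, [0, 0, -0.02], [0, 0, 0]],
  [-0.3, [0, 0, -0.02], [0, 0, 0]],
  [-0.6, [0, 0, -0.015], [0, 0, 0]],
  [-1, [0, 0, 0], [0, 0, 0]],
  [-1, [0, 0, 0], [0, 0, 0]],
  [-1, [0, 0, 0], [0, 0, 0]],
])

```text
time_s: 9.18
eef_pos: [529.2, -142.6, 199.7]
ee_rot: [-0.001, 0.577, 0.817, -0.0]
force: [0.0, 0.3, -0.6]
grip_width: 0.999
grip_force: 0.0
```

Run:
```python
from h import *
c=clipcheck('s7',-12,70,104)
c,W=wrist('w7.png')
for W,I in ((W,c['pixels']),(np.load('w3.npz')['W'],np.load('w3.npz')['I'])):
    H=cv2.cvtColor(I,cv2.COLOR_RGB2HSV)
    m=(H[...,0]>95)&(H[...,0]<125)&(H[...,1]>120)&(H[...,2]>80)&(W[...,2]>50)&(W[...,2]<100)&(abs(W[...,0]-472)<45)&(abs(W[...,1]+83)<45)
    rect(m,W,'blue'); rect(m&(W[...,2]>77),W,'blue top')
plan([472.5,-83,150],22)
```

```text
-12 20 y -2.5 7.3 z 105.7 125.7
-8 19 y -8.5 13.5 z 104.2 124.9
-4 16 y 5.4 13.1 z 106.5 124.7
0 11 y 5.4 13.8 z 104.9 124.9
4 13 y 5.9 13.0 z 105.7 125.0
8 16 y 5.3 13.1 z 105.2 125.4
12 11 y 4.2 12.9 z 105.5 124.6
16 8 y 10.5 13.3 z 108.0 123.8
20 10 y 9.9 13.5 z 104.9 123.3
24 18 y -6.9 13.4 z 104.4 124.2
28 15 y -6.9 13.1 z 104.2 125.2
32 14 y -6.0 13.5 z 106.1 125.0
36 8 y 11.2 13.7 z 107.5 126.0
40 8 y 11.3 13.5 z 105.1 121.9
44 9 y 11.2 15.0 z 104.3 123.2
48 12 y 9.9 15.1 z 105.0 124.8
52 10 y 13.2 16.2 z 108.2 125.7
56 11 y 12.3 15.9 z 108.0 124.6
60 10 y -9.3 17.2 z 105.6 125.3
64 14 y -9.8 18.1 z 106.8 124.4
68 22 y -16.0 18.5 z 107.3 125.1
tcp in stand 71.12409871692219 -2.5248145999628355 199.39926157368464 force [-0.2 -0.7 -0.6] 0.0 84.8037337592065
blue 852 c [472.1 -83.5] sz [13.4 47. ] ang 21.2 z [76.8 80.4 81.8] med [472.7 -83.4  80.4]
blue top 808 c [472.2 -83.7] sz [12.9 46.8] ang 21.6 z [78.7 80.5 81.8] med [472.6 -83.5  80.5]
blue 1478 c [472.7 -84.5] sz [13.4 50.4] ang 22.5 z [76.1 80.3 81.5] med [471.8 -80.7  80.3]
blue top 1389 c [472.1 -82.9] sz [13.4 46.8] ang 22.5 z [78.4 80.4 81.5] med [471.9 -81.5  80.4]
at [ 529.2 -142.6  199.3] yaw_y 19.48 | turn units [-0.01 -0.01 -0.42] | shift mm [ 76.5 -30.2  49.3]
```

servo_tool([
  [-1, [0, 0, 0], [0, 0, -0.4]],
  [-1, [0.01, -0.004, 0], [0, 0, 0]],
  [-1, [0.02, -0.008, 0.008], [0, 0, 0]],
  [-1, [0.02, -0.008, 0.01], [0, 0, 0]],
  [-1, [0.016, -0.006, 0.01], [0, 0, 0]],
  [-1, [0.01, -0.004, 0.02], [0, 0, 0]],
  [-1, [0, 0, 0.02], [0, 0, 0]],
  [-1, [0, 0, 0.02], [0, 0, 0]],
  [-1, [0, 0, 0], [0, 0, 0]],
  [-1, [0, 0, 0], [0, 0, 0]],
])

```text
time_s: 10.12
eef_pos: [473.0, -83.3, 111.8]
ee_rot: [-0.001, 0.56, 0.828, -0.0]
force: [0.6, -0.0, -0.2]
grip_width: 0.999
grip_force: 0.0
```

Run:
```python
from h import *
plan([472.3,-83.5,51.5],21.9)
c,W=wrist('w8.png')
H=cv2.cvtColor(c['pixels'],cv2.COLOR_RGB2HSV)
m=(H[...,0]>95)&(H[...,0]<125)&(H[...,1]>120)&(H[...,2]>80)&(W[...,2]>50)&(W[...,2]<100)&(abs(W[...,0]-472)<45)&(abs(W[...,1]+83)<45)
rect(m&(W[...,2]>77),W,'blue top')
```

```text
at [473.  -83.3 111.8] yaw_y 21.88 | turn units [-0.02 -0.02 -0.  ] | shift mm [ 0.  -0.7 60.3]
blue top 1501 c [471.7 -82.8] sz [12.7 47.2] ang 22.5 z [78.4 80.4 81.6] med [471.1 -80.7  80.4]
```

servo_tool([
  [-1, [0, -0.0008, 0.008], [0, 0, 0]],
  [-1, [0, 0, 0.015], [0, 0, 0]],
  [-1, [0, 0, 0.015], [0, 0, 0]],
  [-1, [0, 0, 0.012], [0, 0, 0]],
  [-1, [0, 0, 0.007], [0, 0, 0]],
  [-1, [0, 0, 0.003], [0, 0, 0]],
  [-0.3, [0, 0, 0], [0, 0, 0]],
  [0.2, [0, 0, 0], [0, 0, 0]],
  [0.45, [0, 0, 0], [0, 0, 0]],
  [0.5, [0, 0, 0], [0, 0, 0]],
], squeeze=20)

```text
time_s: 11.0
eef_pos: [473.0, -83.9, 52.9]
ee_rot: [0.001, 0.56, 0.828, 0.0]
force: [0.0, 0.5, -0.7]
grip_width: 0.454
grip_force: 0.0
```

servo_tool([
  [0.55, [0, 0, 0], [0, 0, 0]],
  [0.6, [0, 0, 0], [0, 0, 0]],
  [0.63, [0, 0, 0], [0, 0, 0]],
  [0.65, [0, 0, 0], [0, 0, 0]],
  [0.67, [0, 0, 0], [0, 0, 0]],
  [0.69, [0, 0, 0], [0, 0, 0]],
  [0.71, [0, 0, 0], [0, 0, 0]],
  [0.73, [0, 0, 0], [0, 0, 0]],
  [0.76, [0, 0, 0], [0, 0, 0]],
  [0.8, [0, 0, 0], [0, 0, 0]],
], squeeze=20)

```text
time_s: 11.83
eef_pos: [472.8, -83.8, 52.3]
ee_rot: [0.0, 0.56, 0.828, 0.0]
force: [1.5, 0.7, 1.3]
grip_width: 0.146
grip_force: 20.6
```

servo_tool([
  [1, [0, 0, 0], [0, 0, 0]],
  [1, [0, 0, 0], [0, 0, 0]],
  [1, [0, 0, 0], [0, 0, 0]],
  [1, [0, 0, 0], [0, 0, 0]],
  [1, [0, 0, 0], [0, 0, 0]],
  [1, [0, 0, 0], [0, 0, 0]],
], squeeze=40)

```text
time_s: 12.33
eef_pos: [472.8, -83.8, 52.4]
ee_rot: [0.0, 0.56, 0.828, 0.0]
force: [0.7, 0.2, 1.4]
grip_width: 0.141
grip_force: 43.1
```

servo_tool([
  [1, [0, 0, -0.001], [0, 0, 0]],
  [1, [0, 0, -0.002], [0, 0, 0]],
  [1, [0, 0, -0.003], [0, 0, 0]],
  [1, [0, 0, -0.005], [0, 0, 0]],
  [1, [0, 0, -0.006], [0, 0, 0]],
  [1, [0, 0, -0.007], [0, 0, 0]],
  [1, [0, 0, -0.007], [0, 0, 0]],
  [1, [0, 0, -0.006], [0, 0, 0]],
  [1, [0, 0, -0.004], [0, 0, 0]],
  [1, [0, 0, -0.002], [0, 0, 0]],
])

```text
time_s: 13.17
eef_pos: [472.9, -83.8, 96.1]
ee_rot: [0.001, 0.56, 0.828, 0.0]
force: [0.1, -0.5, -1.5]
grip_width: 0.144
grip_force: 42.5
```

servo_tool([
  [1, [0, 0, -0.001], [0, 0, 0]],
  [1, [0, 0, 0], [0, 0, 0]],
  [1, [0, 0, 0], [0, 0, 0]],
  [1, [0, 0, 0], [0, 0, 0]],
  [1, [0, 0, 0], [0, 0, 0]],
])

```text
time_s: 13.58
eef_pos: [472.5, -83.7, 96.1]
ee_rot: [-0.0, 0.56, 0.828, -0.0]
force: [-0.2, -0.4, -1.7]
grip_width: 0.143
grip_force: 42.5
```

Run:
```python
from h import *
p,r,s=tool(); print(p.round(1),s['grip_width']*85,s['grip_force'])
c=capture('scene'); P=pts(c); 
b=cv2.resize(c['pixels'][170:290,290:410],None,fx=5,fy=5,interpolation=cv2.INTER_CUBIC); cv2.imwrite('pics/s9.png',b[...,::-1])
# dish plane: rim points near expected height
q=(np.hypot(P[...,0]-p[0],P[...,1]-p[1])<52)&(P[...,2]>p[2]-30)&(P[...,2]<p[2]+5-10)
X=P[q]; print(len(X),X.min(0).round(1),X.max(0).round(1))
for a in range(-50,-2,5):
    k=(np.hypot(P[...,0]-p[0],P[...,1]-p[1])<60)&(abs(P[...,2]-(p[2]+a))<2.5); print(round(p[2]+a),k.sum())
plan([498.7,-64.3,p[2]],-70.5)
```

```text
[472.5 -83.7  96.1] 12.114379487192792 42.52052128314972
40 [ 449.9 -129.4   66.3] [490.4 -41.3  90.2]
46 218
51 275
56 117
61 18
66 8
71 10
76 8
81 7
86 8
91 8
at [472.6 -83.7  96.1] yaw_y 21.88 | turn units [-0.   0.  15.4] | shift mm [31.1 -9.6  0. ]
```

View pics/s9.png

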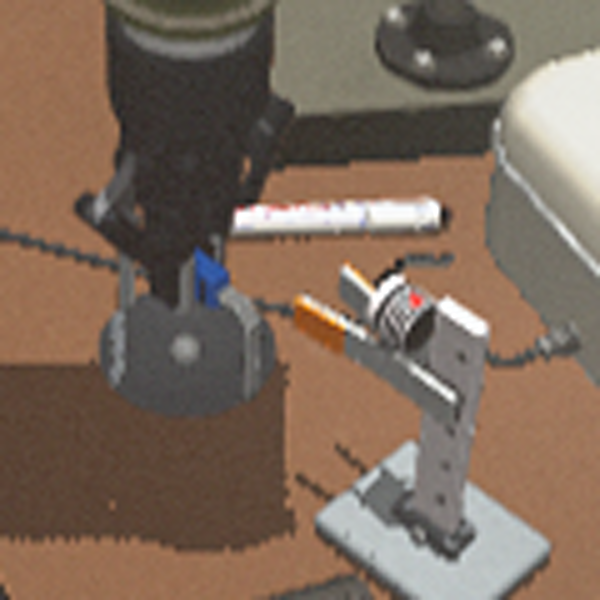

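The crop shows the dish lifted level with the ball in its middle (185,348), the bail on both sides, and the lamp clipped to the upright, level, shining out over the bench. Now I raise the dish.

servo_tool([
  [1, [0, 0, -0.002], [0, 0, 0]],
  [1, [0, 0, -0.005], [0, 0, 0]],
  [1, [0, 0, -0.008], [0, 0, 0]],
  [1, [0, 0, -0.011], [0, 0, 0]],
  [1, [0, 0, -0.014], [0, 0, 0]],
  [1, [0, 0, -0.014], [0, 0, 0]],
  [1, [0, 0, -0.012], [0, 0, 0]],
  [1, [0, 0, -0.01], [0, 0, 0]],
  [1, [0, 0, -0.007], [0, 0, 0]],
  [1, [0, 0, -0.003], [0, 0, 0]],
])

```text
time_s: 14.47
eef_pos: [472.9, -83.9, 183.5]
ee_rot: [0.001, 0.56, 0.828, 0.0]
force: [-0.9, -0.0, -2.3]
grip_width: 0.145
grip_force: 42.5
```

servo_tool([
  [1, [0, 0, 0], [0, 0, 0.2]],
  [1, [0, 0, 0], [0, 0, 0.4]],
  [1, [0, 0, 0], [0, 0, 0.6]],
  [1, [0, 0, 0], [0, 0, 0.6]],
  [1, [0, 0, 0], [0, 0, 0.6]],
  [1, [0, 0, 0], [0, 0, 0.6]],
  [1, [0, 0, 0], [0, 0, 0.6]],
  [1, [0, 0, 0], [0, 0, 0.6]],
  [1, [0, 0, 0], [0, 0, 0.6]],
  [1, [0, 0, 0], [0, 0, 0.6]],
])

```text
time_s: 15.3
eef_pos: [472.4, -83.6, 181.6]
ee_rot: [-0.001, 0.77, 0.638, -0.0]
force: [0.1, -0.4, -1.9]
grip_width: 0.144
grip_force: 42.5
```

servo_tool([
  [1, [0, 0, 0], [0, 0, 0.6]],
  [1, [0, 0, 0], [0, 0, 0.6]],
  [1, [0, 0, 0], [0, 0, 0.6]],
  [1, [0, 0, 0], [0, 0, 0.6]],
  [1, [0, 0, 0], [0, 0, 0.6]],
  [1, [0, 0, 0], [0, 0, 0.6]],
  [1, [0, 0, 0], [0, 0, 0.6]],
  [1, [0, 0, 0], [0, 0, 0.6]],
  [1, [0, 0, 0], [0, 0, 0.6]],
  [1, [0, 0, 0], [0, 0, 0.6]],
])

```text
time_s: 16.13
eef_pos: [472.3, -83.6, 181.6]
ee_rot: [-0.001, 0.93, 0.368, -0.001]
force: [1.0, -0.2, -2.0]
grip_width: 0.144
grip_force: 42.5
```

servo_tool([
  [1, [0, 0, 0], [0, 0, 0.6]],
  [1, [0, 0, 0], [0, 0, 0.6]],
  [1, [0, 0, 0], [0, 0, 0.6]],
  [1, [0, 0, 0], [0, 0, 0.6]],
  [1, [0, 0, 0], [0, 0, 0.6]],
  [1, [0, 0, 0], [0, 0, 0.6]],
  [1, [0, 0, 0], [0, 0, 0.4]],
  [1, [0, 0, 0], [0, 0, 0.2]],
  [1, [0, 0, 0], [0, 0, 0]],
  [1, [0, 0, 0], [0, 0, 0]],
])

```text
time_s: 16.97
eef_pos: [472.5, -83.7, 182.0]
ee_rot: [-0.0, 0.987, 0.159, -0.0]
force: [0.4, -0.3, -1.5]
grip_width: 0.142
grip_force: 42.5
```

Run:
```python
from h import *
p,r,s=tool(); print(p.round(1),s['grip_width']*85,s['grip_force'],s['force'].round(1))
plan([498.7,-64.3,182],-70.5)
```

```text
[472.5 -83.7 182. ] 12.10479205083343 42.51136779785156 [ 0.4 -0.3 -1.5]
at [472.5 -83.7 182. ] yaw_y -71.68 | turn units [-0.   0.  -0.2] | shift mm [31.2 -9.5 -0. ]
```

servo_tool([
  [1, [0.001, -0.0003, 0], [0, 0, -0.1]],
  [1, [0.0025, -0.0008, 0], [0, 0, -0.1]],
  [1, [0.004, -0.0012, 0], [0, 0, 0]],
  [1, [0.0045, -0.0014, 0], [0, 0, 0]],
  [1, [0.0045, -0.0014, 0], [0, 0, 0]],
  [1, [0.0045, -0.0014, 0], [0, 0, 0]],
  [1, [0.004, -0.0012, 0], [0, 0, 0]],
  [1, [0.003, -0.0009, 0], [0, 0, 0]],
  [1, [0.002, -0.0006, 0], [0, 0, 0]],
  [1, [0.001, -0.0003, 0], [0, 0, 0]],
])

```text
time_s: 17.8
eef_pos: [499.0, -64.3, 182.3]
ee_rot: [-0.0, 0.986, 0.169, -0.0]
force: [-0.2, -0.4, -1.8]
grip_width: 0.144
grip_force: 42.5
```

servo_tool([
  [1, [0, 0, 0], [0, 0, 0]],
  [1, [0, 0, 0], [0, 0, 0]],
  [1, [0, 0, 0], [0, 0, 0]],
  [1, [0, 0, 0], [0, 0, 0]],
  [1, [0, 0, 0], [0, 0, 0]],
  [1, [0, 0, 0], [0, 0, 0]],
  [1, [0, 0, 0], [0, 0, 0]],
  [1, [0, 0, 0], [0, 0, 0]],
  [1, [0, 0, 0], [0, 0, 0]],
  [1, [0, 0, 0], [0, 0, 0]],
])

```text
time_s: 18.63
eef_pos: [498.7, -64.5, 182.3]
ee_rot: [0.0, 0.986, 0.169, -0.0]
force: [-0.5, 0.0, -1.3]
grip_width: 0.144
grip_force: 42.5
```

Run:
```python
from h import *
c=capture('scene'); X,Y,Z=fr(c); p,r,s=tool()
print('tcp stand',(p[:2]-O)@d,(p[:2]-O)@np.array([-d[1],d[0]]),p[2],s['grip_force'],s['force'].round(1))
b=cv2.resize(c['pixels'][150:290,300:420],None,fx=4,fy=4,interpolation=cv2.INTER_CUBIC); cv2.imwrite('pics/s10.png',b[...,::-1])
g=c['pixels'].astype(int).mean(-1)
k=(X>25)&(X<60)&(abs(Y)<20)&(Z>128)&(Z<160); print('lamp',k.sum(),X[k].max().round(1),np.percentile(Y[k],[2,98]).round(1),Z[k].max().round(1))
# rim points, by plane fit
k=(np.hypot(X-155,Y+1)<50)&(Z>118)&(Z<146); P=np.stack([X,Y,Z],-1)[k]; print('dish',len(P),P.min(0).round(1),P.max(0).round(1))
r_=np.hypot(P[:,0]-155,P[:,1]+1); print('inner',np.median(P[r_<25],0).round(1), 'z of ball area',P[(r_<12)][:,2].max())
```

```text
tcp stand 154.89593913718628 0.05869380228349078 182.2959781158233 42.50814914703369 [-0.5 -0.6 -2. ]
lamp 98 45.8 [-7.9 15.3] 154.2
dish 641 [108.9 -43.5 129.6] [198.6  48.5 146. ]
inner [153.1   1.8 133.4] z of ball area 145.95649085254507
```

View pics/s10.png

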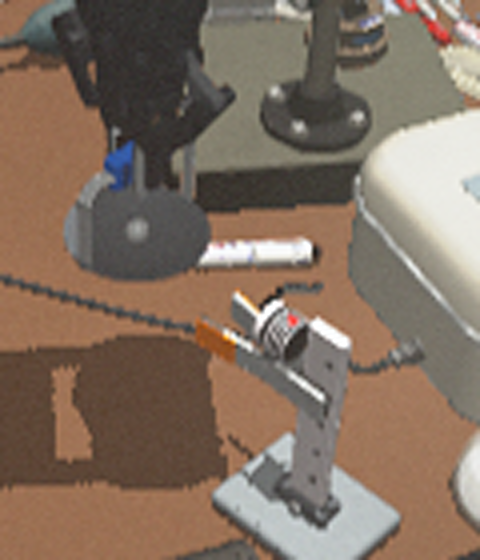

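The crop shows the ball centred in the level dish (137,230), an open side facing the lamp at (283,328), and the lamp still clipped level. Measured: lens x ≈ 45.8, dish centre x ≈ 154, ball height ≈ 141 against lens ≈ 140 mm.

```bash
python3 -c "
from rig import *
print(finish_job())"
```

```text
the job is handed in; nothing more can be done
None
```

I handed the job in at about 18.6 s, with no verdict returned. My last measurements have the lamp gripping the upright by itself at about 105 mm up and level, and the dish held still and level with the ball in its middle, about 11 cm in front of the lens, an open side facing the lamp.

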